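# Lay the tilting light pad flat

## Task

The light pad on its tilting stand must lie flat before moulds can be filled on it. With the fingertips press down the release lever at the panel's far right corner (as seen from the robot) to free the pawl from the teeth, and keeping it pressed push the panel down past its teeth, steadily and without forcing or slamming it, until it lies fully flat on its base; then let go, so that the lever springs back up. Only press and push: do not raise the panel, and leave everything else on the table where it is.

Things in the scene. Friction and masses are not known exactly. Their poses are not given: they have to be found in the camera images.
- stand: tilting light-pad stand, fixed to the table. Grey panel with a white pad (322 mm wide, 222 hinge to top edge, 12 thick), hinged at its near edge on an aluminium base; on its right an upright steel quadrant, seven saw teeth on the rim (radius 154 mm about the hinge, top 165 mm above the table). Origin on the table under mid-hinge; x from the hinge to the top edge (away from the robot), y left along the hinge, z up
- hinge (a point): middle of the panel's hinge axis, 34 mm above the table straight over the stand's origin; the axis runs along the stand's y; axes as the stand's
- panel (a joint): tilt, rad: 0 = flat on the base (its stop), grows as the top edge rises; starts at 0.41 to 0.72. Friction hinge: stays where it is left, does not fall. Going down, the pawl stops it at the next tooth (0.105 rad apart, lowest at 0.21) however hard the panel is pushed. With the pawl free, 5 to 15 N at the paddle, square to the panel, lower it (more when faster)
- lever (a joint): pawl's release lever, pivoted on the panel's right side, rad: 0 = pawl seated between teeth (up to 0.14 where the pawl rides on a tooth), 0.22 = pressed down to its stop; from 0.18 the pawl is clear of the teeth. Springs back: at the paddle 1.2 N starts it, 3 N holds it down. It must stay pressed while the panel goes down
- paddle (a point): mid upper face of the lever's thumb paddle: ribbed steel plate, 34 mm along the stand's x, 48 along y, 5 thick, behind the panel's top edge at the right corner. Panel flat, lever up: at (246, -150, 46) mm in the stand's frame. Lever pivot: 148 mm from the hinge axis, 18 below the panel's mid-plane; the paddle is 98 mm further out, 30 above it, and moves down 20 mm to its stop. x outward, z up from its face
- top_edge (a point): middle of the panel's top (far) edge on the upper face, 222 mm from the hinge axis; it lies 40 mm above the table when the panel is flat
- resin_bottle: black dropper bottle with a pale label, 40 mm across, 105 mm tall, standing beside the toothed quadrant; origin under its foot
- resin_bottle_b: a second black dropper bottle, 40 mm across, 105 mm tall, standing far to the left; origin under its foot
- ink_bottle: small green glass bottle with a white cap, 28 mm across, 62 mm tall, standing just left of the light-pad stand; origin under its foot
- mould: flat white silicone mould, 60 x 86 x 10 mm, with six hexagonal wells, lying beyond the stand's far edge; origin at the centre of its underside
- cutters: pair of flush cutters with red handles, 120 mm long, 14 mm high, lying on the left; origin near the pivot, on the table
- tape_roll: roll of brown tape, 82 mm across, 18 mm high, lying flat on the right; origin at the centre of its underside
- pigment_case: flat black case of 24 coloured pigments, 95 x 165 x 17 mm, lying on the right; origin at the centre of its underside
- brush: thin artist's brush with a wooden handle, 190 mm long, 8 mm thick, lying at the back right; origin on the table under its middle

How it is judged:
By the outcome, as a careful person would: the job done as asked, in the order asked, and still so for the second after the job is handed in, with the robot touching nothing.
It also fails if it takes over 35 s, if anything falls off the work surface, if the arm or the gripper's body presses on something with over 40 N, if the wrist force passes 120 N, or if a joint passes its speed limit or range.

## Robot

A 6-joint arm with a two-finger parallel gripper is mounted at the origin on the work surface. World frame = base frame: x ahead of the robot, y to its left, z up, the work surface at z = 0. Lengths are in m, angles in rad, forces in N, time in s.
With the tool pointing down it reaches from about 0.3 to 0.775 m from the base axis. Payload 14.6 kg.
Tool frame: the origin (TCP) lies midway between the tips of the shut fingers; the grasp point (between the pads) lies 19 mm behind it (ctrl.tcp_to_grasp is the distance from the TCP to the grasp point, in m); x points along the fingers, y is the direction in which the jaws open and shut, and the axes are right-handed (so a half turn about x gives the same grasp; the last joint's range is limited). The gripper opens to 94 mm and grips with 3 to 60 N. Pads are 16 mm wide; open, the fingers measure 119 mm over their backs; the gripper's body (75 mm by 177 mm) begins 78 mm behind the grasp point.
Start: joints at [1.097, 0.3, 1.521, -0, 1.321, -0.067], TCP at [0.218, 0.505, 0.205] pointing down, gripper open.
Joint ranges: [-3.03, 3.03], [-0.79, 2.21], [0.23, 2.52], [-1.04, 4.18], [0, 3.07], [-2.55, 2.55]. Speed limits (rad/s): [2.22, 2.22, 2.57, 3.14, 3.14, 3.14].

## Interface

Orientations are given as [roll, pitch, yaw] about the fixed x, y, z axes, in that order (R = Rz(yaw) Ry(pitch) Rx(roll)).
In Python, from station import ctrl gives the robot as it stands.
- The arm moves only by the tool jog_arm, never from a script. Its argument "rows" is one flat list of numbers, 7 for each row, row after row: the shift along the world's x, y, z in m, then the turn, a rotation vector about the world's x, y, z in degrees, then the closure, from 0 (fully open) to 1 (shut). A call has 1 to 8 rows; each row shifts and turns the commanded pose from where the row before left it; what a row does not reach is not made up. A row lasts 1/12 s, in which the tool goes at most 41.7 mm and 7.16 degrees, less where a joint would pass 70% of its speed; a pose out of reach is approached as far as the arm can. A call with a gripper value outside its range is refused whole. The fingers move at their own pace and stop on an object; "squeeze" is the grip in N (left out, the last holds). Time passes only in rows, so rows that do not move let the fingers close. It gives the time, the measured TCP pose, the force and the opening at its end, in the units of the state.
- ctrl.get_obs(): the state, without advancing time (a new reading comes with each control period).
- ctrl.camera(name): name is "side" or "top" or "wrist"; returns (picture, depth): 400x640x3 uint8, red, green, blue; 400x640 float32, m along the optical axis (not along the pixel's ray), 0 where there is no reading.
- ctrl.camera_model(name): a dict with "K" (3x3 intrinsics, pixels), "dist" ([k1, k2, p1, p2, k3] as OpenCV has them; the pictures are not rectified), "extrinsics" (4x4, takes a point from camera to world coordinates). Camera axes: x right, y down, z forward; pixel columns grow to the right and rows downward; lengths in m; the calibration is good to about 2 mm. A picture is of the moment at which its call begins: read the wrist's pose just before it. camera_model takes no time and is no camera call; for the wrist camera it gives the pose at the moment of the call.
- ctrl.hand_in(): hands the job in, once; it reports no verdict.
The state is a dict: "time_s": time; "qpos": joint angles; "joint_vel": joint speeds; "tau": joint torques, N m; "ee_pos": TCP position; "eef_rot": TCP orientation; "force": force on the tool from outside, world axes, zero at the start; "moment": the same for the moment, N m; "grip_width": finger opening in m.
Only numpy, scipy, OpenCV 4.12 (cv2) and the standard library are available. Lean on these libraries where they do the work, as an engineer would, in place of code of your own. Each camera call takes 0.05 s, during which the arm holds its last target.

## Working session

There is one attempt and no reset: what is moved stays moved. The work goes in short steps, Python scripts to look and compute and a tool call to move; the robot and the scene stay as the last step left them, time stands still between calls to the robot, and variables do not carry over. Pictures are saved under pics/ and viewed, and the job is handed in when it is done.

Besides the shell and the picture viewer there is one more tool, called after "Emit:" as name(argument=value, ...) on one line, values as JSON. jog_arm: Moves the arm, as the interface text tells. Its arguments: {"type":"object","properties":{"rows":{"type":"array"},"squeeze":{"type":"number"}},"required":["rows"]}

```bash
mkdir -p pics; ls
cat > h.py <<'E'
import numpy as np, cv2
from station import ctrl
def shot(n,f):
    m=ctrl.camera_model(n); p,d=ctrl.camera(n)
    cv2.imwrite('pics/'+f+'.png',p[:,:,::-1]); np.savez('pics/'+f+'.npz',p=p,d=d,K=m['K'],dist=m['dist'],E=m['extrinsics'])
def load(f): return np.load('pics/'+f+'.npz')
def pts(z,uv,d=None):
    uv=np.array(uv,float).reshape(-1,1,2); n=cv2.undistortPoints(uv,z['K'],z['dist'])[:,0]
    if d is None: d=np.array([z['d'][int(v),int(u)] for u,v in uv[:,0]])
    c=np.c_[n*d[:,None],d]; E=z['E']; return c@E[:3,:3].T+E[:3,3]
E
python3 - <<'E'
from h import *
shot('top','top0'); shot('side','side0')
o=ctrl.get_obs(); print({k:np.round(v,3) for k,v in o.items()})
for n in('top','side'): print(np.round(ctrl.camera_model(n)['extrinsics'],3))
E
```

```text
pics
{'time_s': np.float64(0.1), 'qpos': array([ 1.097,  0.3  ,  1.521, -0.   ,  1.321, -0.067]), 'joint_vel': array([ 0.   , -0.003, -0.001, -0.001, -0.001,  0.001]), 'tau': array([ 1.0000e-03, -5.3264e+01, -3.5329e+01,  7.1000e-02,  2.3000e-02,
       -0.0000e+00]), 'ee_pos': array([0.218, 0.505, 0.205]), 'eef_rot': array([-1.614,  1.57 , -2.021]), 'force': array([-0.113, -0.57 , -0.704]), 'moment': array([ 0.017,  0.014, -0.058]), 'grip_width': np.float64(0.094)}
[[ 1.300e-02 -9.860e-01  1.690e-01  3.440e-01]
 [-1.000e+00 -1.300e-02 -1.000e-03  2.100e-02]
 [ 3.000e-03 -1.690e-01 -9.860e-01  1.338e+00]
 [ 0.000e+00  0.000e+00  0.000e+00  1.000e+00]]
[[ 0.996 -0.04   0.073  0.441]
 [-0.083 -0.585  0.807 -1.172]
 [ 0.01  -0.81  -0.586  0.928]
 [ 0.     0.     0.     1.   ]]
```

View pics/top0.png

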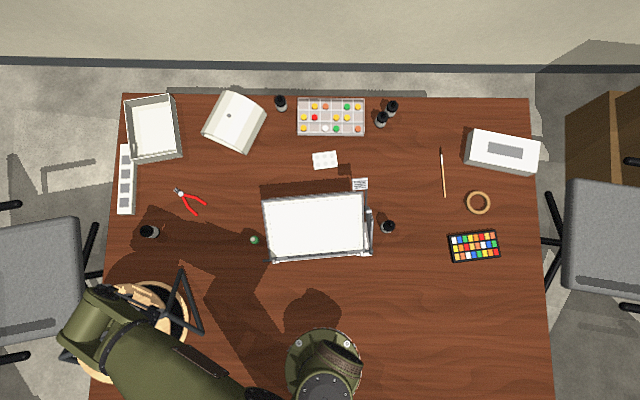

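View pics/side0.png

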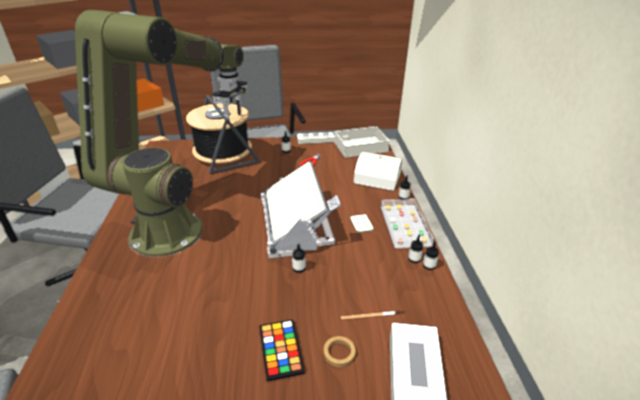

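The top view shows the panel at about (263–371, 192–262), the paddle at about (360,184), a bottle at (388,226) and the mould at (324,160). Next I fit the panel plane and locate the paddle from depth.

Run:
```python
from h import *
z=load('top0')
# pad white mask
p=z['p'].astype(int); m=(p.min(2)>215).astype(np.uint8); m[:188]=0;m[265:]=0;m[:,:258]=0;m[:,372:]=0
n,l,s,c=cv2.connectedComponentsWithStats(m); i=1+np.argmax(s[1:,4]); print(s[i])
mm=cv2.erode((l==i).astype(np.uint8),np.ones((5,5))); v,u=np.nonzero(mm)
P=pts(z,np.c_[u,v]); P=P[P[:,2]>0.02]; c0=P.mean(0); w=np.linalg.svd(P-c0,full_matrices=False)[2][2]; w*=np.sign(w[2]); print('plane',c0,w,'res',np.std((P-c0)@w),'tilt',np.arccos(w[2]),'dir yaw',np.arctan2(-w[1],-w[0]))
print('outline'); cs=cv2.findContours((l==i).astype(np.uint8),0,2)[0][0]; b=cv2.boxPoints(cv2.minAreaRect(cs)); print(b)
for uv in [(263,196),(366,192),(268,262),(371,255),(360,184),(355,184),(365,184),(360,181),(360,187)]: print(uv,np.round(pts(z,[uv])[0],4))
for n,(a,b_,c_,d) in {'top':(240,165,400,275)}.items():
    cv2.imwrite('pics/topz.png',cv2.resize(z['p'][b_:d,a:c_,::-1],None,fx=5,fy=5,interpolation=cv2.INTER_CUBIC))
z=load('side0')
cv2.imwrite('pics/sidez.png',cv2.resize(z['p'][155:275,250:380,::-1],None,fx=5,fy=5,interpolation=cv2.INTER_CUBIC))
```

```text
[ 264  195   99   62 5147]
plane [0.45559836 0.03056893 0.11418903] [-0.98566676 -0.0995987   0.13616587] res 0.04301583679541217 tilt 1.434206126997957 dir yaw 0.10070520789886611
outline
[[263.69672 202.66396]
 [360.62292 193.8525 ]
 [365.57373 248.31151]
 [268.64752 257.123  ]]
(263, 196) [0.5662 0.215  0.006 ]
(366, 192) [ 0.5575 -0.1291  0.1595]
(268, 262) [ 0.3372  0.1907 -0.0054]
(371, 255) [ 0.3652 -0.1616  0.0224]
(360, 184) [ 0.5792 -0.1085  0.1773]
(355, 184) [ 0.5793 -0.0931  0.1757]
(365, 184) [ 0.5801 -0.1243  0.1739]
(360, 181) [ 0.5881 -0.1082  0.1802]
(360, 187) [ 0.5716 -0.1095  0.1675]
```

View pics/topz.png

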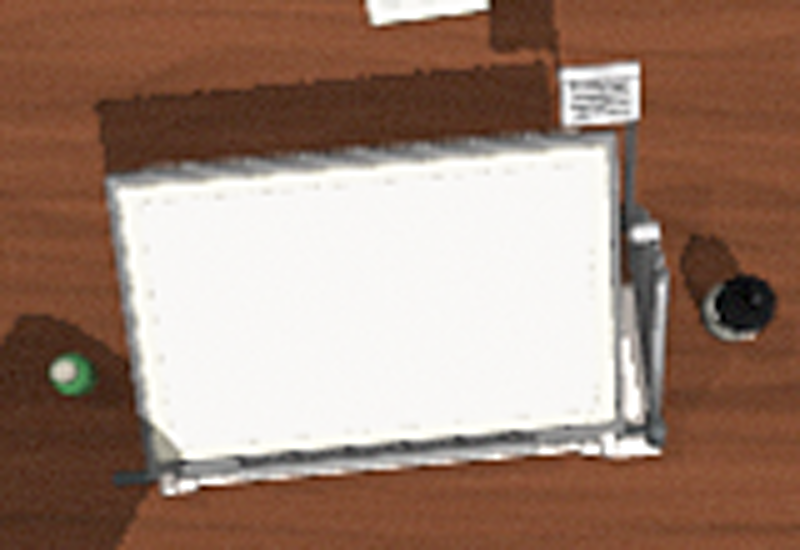

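View pics/sidez.png

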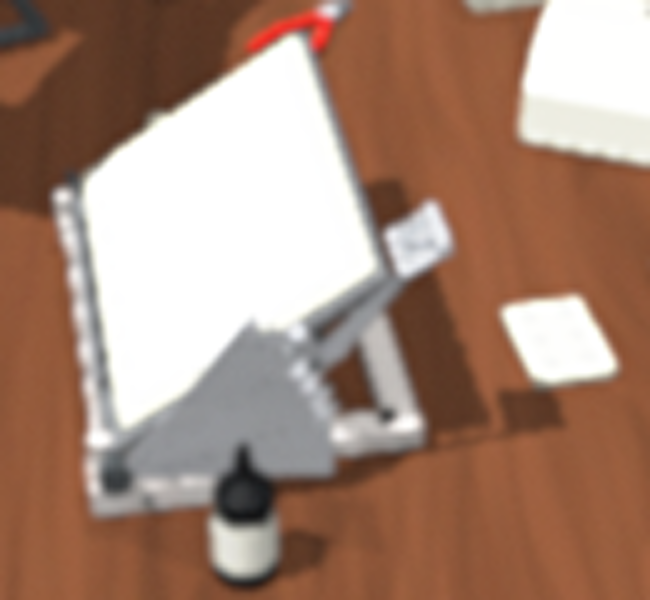

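Run:
```python
from h import *
z=load('top0')
p=z['p'].astype(int); m=(p.min(2)>215).astype(np.uint8); m[:190]=0;m[265:]=0;m[:,:258]=0;m[:,372:]=0
m=cv2.erode(m,np.ones((7,7))); v,u=np.nonzero(m); d=z['d'][v,u]; print((d==0).sum(),len(d),np.percentile(d,[0,5,25,50,75,95,100]))
P=pts(z,np.c_[u,v],d)
k=(d>0)&(P[:,2]>0.03)
for _ in range(6):
    c0=P[k].mean(0); w=np.linalg.svd(P[k]-c0,full_matrices=False)[2][2]; w*=np.sign(w[2]); r=(P-c0)@w; k=(d>0)&(abs(r)<max(.006,2*np.std(r[k])) )
print(k.sum(),c0,w,np.std(r[k]),'tilt',np.arccos(w[2]),'yaw',np.arctan2(-w[1],-w[0]))
# side
z2=load('side0'); p=z2['p'].astype(int); m=(p.min(2)>215).astype(np.uint8); m[:155]=0;m[245:]=0;m[:,:262]=0;m[:,328:]=0
n,l,s,c=cv2.connectedComponentsWithStats(m); i=1+np.argmax(s[1:,4]);print(s[i]); m=cv2.erode((l==i).astype(np.uint8),np.ones((7,7))); v,u=np.nonzero(m); d=z2['d'][v,u]; P=pts(z2,np.c_[u,v],d); k=d>0
for _ in range(6):
    c0=P[k].mean(0); w=np.linalg.svd(P[k]-c0,full_matrices=False)[2][2]; w*=np.sign(w[2]); r=(P-c0)@w; k=(d>0)&(abs(r)<max(.006,2*np.std(r[k])) )
print(k.sum(),len(k),c0,w,np.std(r[k]),'tilt',np.arccos(w[2]),'yaw',np.arctan2(-w[1],-w[0]))
# paddle: pixels in top
for z,(u0,u1,v0,v1) in ((z,(353,367,179,189)),(z2,(328,340,197,211))):
    uv=np.array([(u,v) for u in range(u0,u1) for v in range(v0,v1)]); P=pts(z,uv); k=(P[:,2]>.14)&(P[:,2]<.25); P=P[k]; print(k.sum(),P.mean(0),P.min(0),P.max(0))
```

```text
14 4179 [0.         1.19969108 1.21262193 1.22966397 1.24728918 1.26279716
 1.27322364]
4151 [0.45618579 0.03032856 0.10935578] [-0.54674192 -0.05739584  0.83533166] 0.0021062499058190237 tilt 0.5820605163542584 yaw 0.10459483785223686
[ 267  163   58   77 2636]
1849 1856 [0.45494252 0.01565561 0.1073405 ] [-0.54491143 -0.05654823  0.83658462] 0.0016209769849351834 tilt 0.5797773909718614 yaw 0.10340494556344572
140 [ 0.58063929 -0.10688202  0.17767618] [ 0.56719488 -0.12802372  0.16431872] [ 0.59344461 -0.08576913  0.19055704]
118 [ 0.57915284 -0.11358813  0.17568815] [ 0.56163218 -0.14044282  0.16162648] [ 0.59662236 -0.08465488  0.18876593]
```

```bash
cat >> h.py <<'E'
from scipy.spatial.transform import Rotation as Ro
PSI=0.104
def Rt(phi,psi=PSI,s=1):
    x=np.array([np.sin(phi)*np.cos(psi),np.sin(phi)*np.sin(psi),-np.cos(phi)]); y=s*np.array([-np.sin(psi),np.cos(psi),0]); return np.c_[x,y,np.cross(x,y)]
def cur(o=None):
    o=o or ctrl.get_obs(); return Ro.from_euler('xyz',o['eef_rot']).as_matrix()
def todo(phi,s=1): return np.degrees(Ro.from_matrix(Rt(phi,s=s)@cur().T).as_rotvec())
E
python3 - <<'E'
from h import *
print(np.round(cur(),3))
for s in(1,-1):
  print(s,todo(0,s),todo(.42,s));
E
```

```text
[[-0.     0.396  0.918]
 [-0.001  0.918 -0.396]
 [-1.    -0.001 -0.   ]]
1 [ 5.42649962e-02 -1.06810673e-02  2.92668909e+01] [ -3.61532682 -24.05719336  28.84304129]
-1 [-1.43634942e-02 -7.29735089e-02 -1.50733092e+02] [  32.18348123   -4.98394182 -147.85704294]
```

Emit:
jog_arm(rows=[0, 0, 0.035, 0, 0, 0, 1, 0.01, -0.02, 0.035, 0, 0, 0, 1, 0.02, -0.035, 0.03, 0, 0, 4, 1, 0.02, -0.035, 0.025, 0, 0, 5, 1, 0.02, -0.035, 0, 0, 0, 5, 1, 0.02, -0.035, 0, 0, 0, 5, 1, 0.02, -0.035, 0, 0, 0, 5, 1, 0.02, -0.035, 0, 0, 0, 5, 1])

```text
time_s: 0.77
ee_pos: [0.3421, 0.2835, 0.3222]
eef_rot: [-2.25, 1.571, -2.146]
force: [0.5, 0.9, 0.1]
grip_width: 0.0439
```

Emit:
jog_arm(rows=[0.02, -0.035, 0, 0, 0, 0, 1, 0.02, -0.035, 0, 0, 0, 0, 1, 0.02, -0.035, 0, 0, 0, 0, 1, 0.02, -0.035, 0, 0, 0, 0, 1, 0.02, -0.035, 0, 0, 0, 0, 1, 0.02, -0.035, 0, 0, 0, 0, 1, 0.02, -0.035, 0, 0, 0, 0, 1, 0.02, -0.035, 0, 0, 0, 0, 1])

```text
time_s: 1.43
ee_pos: [0.5023, 0.0033, 0.3221]
eef_rot: [2.756, 1.571, 2.855]
force: [1.3, 1.3, -0.0]
grip_width: 0.0007
```

Emit:
jog_arm(rows=[0, -0.03, 0, 0, 0, 0, 1, 0, -0.03, 0, 0, 0, 0, 1, 0, -0.03, 0, 0, 0, 0, 1, 0, 0, 0, 0, 0, 0, 1])

```text
time_s: 1.77
ee_pos: [0.5015, -0.0886, 0.3216]
eef_rot: [-2.881, 1.569, -2.785]
force: [-1.1, -0.4, 0.3]
grip_width: 0.0004
```

Run:
```python
from h import *
shot('wrist','w1')
print(ctrl.get_obs()['ee_pos'],np.round(cur(),3),todo(0),todo(.42))
```

```text
[ 0.50154792 -0.08665292  0.32172031] [[-0.001 -0.096  0.995]
 [ 0.     0.995  0.096]
 [-1.     0.    -0.001]] [-0.00638358 -0.06109419  0.45020488] [  2.39792406 -24.00497126   0.44091835]
```

View pics/w1.png

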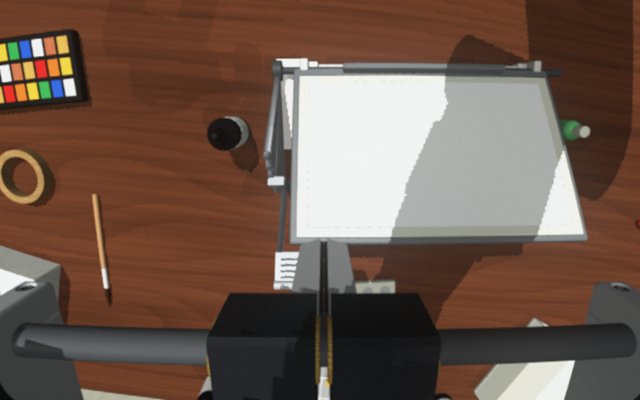

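The wrist view shows the panel with the paddle's left part at (275–298, 252–288), partly hidden by the fingers. The bottle is at (228,133) and the quadrant at (276,125).

Run:
```python
from h import *
z=load('w1')
P=pts(z,[(275,252),(274,289),(297,252),(285,270),(280,262),(280,280)]);print(np.round(P,4))
# pad corners / hinge: top edge corners, hinge bar ends
Q=pts(z,[(296,238),(582,236),(300,75),(545,73)]);print('corners',np.round(Q,4), 'yaw top',np.arctan2(-(Q[1]-Q[0])[0],(Q[1]-Q[0])[1]),'yaw bot',np.arctan2(-(Q[3]-Q[2])[0],(Q[3]-Q[2])[1]), 'len',np.linalg.norm(Q[1]-Q[0]),'up',np.linalg.norm(Q[0]-Q[2]))
# pad plane
p=z['p'].astype(int); yy,xx=np.mgrid[85:225:3,310:540:3]; P=pts(z,np.c_[xx.ravel(),yy.ravel()]); 
c0=P.mean(0); w=np.linalg.svd(P-c0)[2][2]; w*=np.sign(w[2]); print(c0,w,np.std((P-c0)@w),'tilt',np.arccos(w[2]),'yaw',np.arctan2(-w[1],-w[0]))
# paddle by depth: all pixels
yy,xx=np.mgrid[250:291,273:300]; P=pts(z,np.c_[xx.ravel(),yy.ravel()]); k=(P[:,2]>.155)&(P[:,2]<.21); S=P[k]@np.array([[np.cos(.1),-np.sin(.1),0],[np.sin(.1),np.cos(.1),0],[0,0,1]]); print(k.sum(),S.min(0),S.max(0),S.mean(0))
c0=P[k].mean(0); w=np.linalg.svd(P[k]-c0)[2][2]; w*=np.sign(w[2]); print('paddle tilt',np.arccos(w[2]),w)
```

```text
[[ 5.676e-01 -1.326e-01  1.663e-01]
 [ 7.013e-01 -1.484e-01 -1.000e-04]
 [ 5.651e-01 -1.102e-01  1.670e-01]
 [ 5.815e-01 -1.203e-01  1.768e-01]
 [ 5.754e-01 -1.262e-01  1.723e-01]
 [ 5.914e-01 -1.243e-01  1.799e-01]]
corners [[ 0.5538 -0.1128  0.1571]
 [ 0.5229  0.1917  0.1587]
 [ 0.3838 -0.1297  0.0446]
 [ 0.3459  0.1798  0.0397]] yaw top 0.10102999005934694 yaw bot 0.12177653733367101 len 0.3060133217427724 up 0.20455170918066598
[0.45697331 0.01933118 0.11002045] [-0.62392773 -0.04460392  0.7802081 ] 0.020465530189626584 tilt 0.6757978935043598 yaw 0.07136751361621281
795 [ 0.54937339 -0.18918017  0.16040611] [ 0.58370681 -0.16500285  0.18845894] [ 0.56590771 -0.17831941  0.17610541]
paddle tilt 0.5918327959379165 [-0.55246071 -0.07759277  0.82991959]
```

```bash
cat >> h.py <<'E'
H=np.array([0.366,0.020,0.034])
def pad(th,de,out=0.002,up=0.0):
    r=np.array([.098+out,.030+up]); c,s=np.cos(de),np.sin(de)
    q=np.array([.148+c*r[0]+s*r[1], -.018-s*r[0]+c*r[1]])
    c,s=np.cos(th),np.sin(th); x=c*q[0]-s*q[1]; z=s*q[0]+c*q[1]
    return H+np.array([np.cos(PSI)*x+.15*np.sin(PSI), np.sin(PSI)*x-.15*np.cos(PSI), z])
E
python3 - <<'E'
from h import *
o=ctrl.get_obs(); print(o['ee_pos'],todo(.44))
print('pad',pad(.583,0,0), 'hover',pad(.583,0)-.04*Rt(.44)[:,0],'pre', pad(.583,0)-.01*Rt(.44)[:,0])
print('pressed',pad(.583,.23))
for th in np.linspace(.583,0,8): print(round(th,3),np.round(pad(th,.23),4))
E
```

```text
[ 0.50154792 -0.08665292  0.32172031] [  2.51242406 -25.14515485   0.44014289]
pad [ 0.57925605 -0.10855593  0.17944837] hover [ 0.56397114 -0.11015132  0.2167395 ] pre [ 0.57668028 -0.10882478  0.18959695]
pressed [ 0.59732452 -0.10667001  0.16317353]
0.583 [ 0.5973 -0.1067  0.1632]
0.5 [ 0.6073 -0.1056  0.1447]
0.416 [ 0.6156 -0.1048  0.1254]
0.333 [ 0.6224 -0.1041  0.1055]
0.25 [ 0.6275 -0.1035  0.0851]
0.167 [ 0.6309 -0.1032  0.0644]
0.083 [ 0.6325 -0.103   0.0434]
0.0 [ 0.6324 -0.103   0.0224]
```

Emit:
jog_arm(rows=[0.0125, -0.0047, -0.015, 0.5, -5, 0.1, 1, 0.0125, -0.0047, -0.018, 0.5, -5, 0.1, 1, 0.0125, -0.0047, -0.018, 0.5, -5, 0.1, 1, 0.0125, -0.0047, -0.018, 0.5, -5, 0.1, 1, 0.0125, -0.0047, -0.018, 0.5, -5, 0, 1, 0, 0, -0.018, 0, 0, 0, 1, 0, 0, 0, 0, 0, 0, 1, 0, 0, 0, 0, 0, 0, 1])

```text
time_s: 2.48
ee_pos: [0.5641, -0.1074, 0.2172]
eef_rot: [-0.002, 1.134, 0.105]
force: [0.7, 0.2, 0.7]
grip_width: 0.0004
```

Run:
```python
from h import *
shot('side','s2'); shot('wrist','w2')
o=ctrl.get_obs(); print(o['ee_pos'],todo(.44),o['force'])
z=load('s2')
a=cv2.resize(z['p'][130:280,240:400,::-1],None,fx=3.5,fy=3.5,interpolation=cv2.INTER_CUBIC)
cv2.imwrite('pics/s2z.png',a)
```

```text
[ 0.56486499 -0.10768103  0.21879059] [ 0.12457634 -0.00660207 -0.16445335] [ 1.06205779 -0.11583362  0.08715805]
```

View pics/s2z.png

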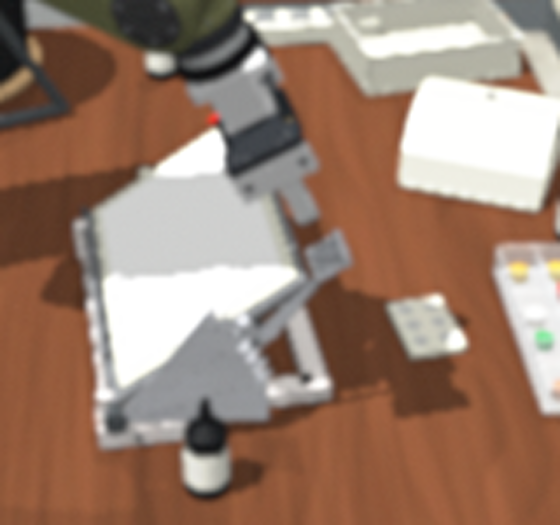

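View pics/w2.png

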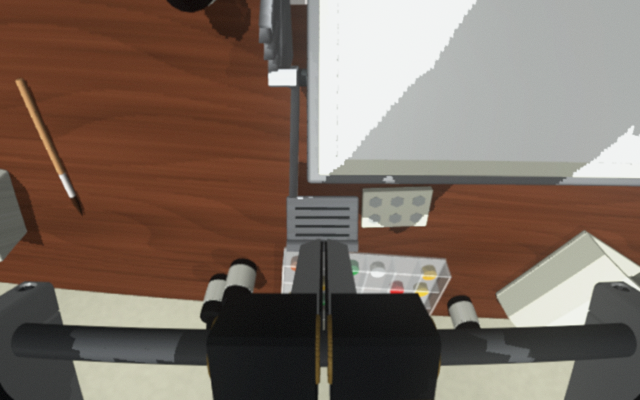

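The side zoom shows the fingers right over the paddle at about (325,255). In the wrist view the paddle spans u 288–358 and the fingers are at 322, so they are centred across it. Approaching.

Emit:
jog_arm(rows=[0.004, 0, -0.009, 0, 0, 0, 1, 0.004, 0, -0.009, 0, 0, 0, 1, 0.003, 0, -0.006, 0, 0, 0, 1, 0.001, 0, -0.003, 0, 0, 0, 1, 0.001, 0, -0.003, 0, 0, 0, 1, 0, 0, 0, 0, 0, 0, 1])

```text
time_s: 3.08
ee_pos: [0.5772, -0.1081, 0.1865]
eef_rot: [-0.003, 1.133, 0.104]
force: [-1.4, 0.5, 0.8]
grip_width: 0.0007
```

Emit:
jog_arm(rows=[0.001, 0, -0.002, 0, 0, 0, 1, 0.001, 0, -0.002, 0, 0, 0, 1, 0.001, 0, -0.002, 0, 0, 0, 1, 0, 0, 0, 0, 0, 0, 1])

```text
time_s: 3.42
ee_pos: [0.5803, -0.1081, 0.1809]
eef_rot: [-0.004, 1.133, 0.103]
force: [0.1, -0.5, -0.0]
grip_width: 0.0008
```

Emit:
jog_arm(rows=[0.001, 0, -0.002, 0, 0, 0, 1, 0.001, 0, -0.002, 0, 0, 0, 1, 0.001, 0, -0.002, 0, 0, 0, 1, 0, 0, 0, 0, 0, 0, 1])

```text
time_s: 3.75
ee_pos: [0.5835, -0.1082, 0.1752]
eef_rot: [-0.004, 1.132, 0.102]
force: [-0.1, -0.0, 1.7]
grip_width: 0.0005
```

Emit:
jog_arm(rows=[0.0015, 0, -0.002, 0, 0, 0, 1, 0.0015, 0, -0.002, 0, 0, 0, 1, 0.0015, 0, -0.002, 0, 0, 0, 1, 0, 0, 0, 0, 0, 0, 1])

```text
time_s: 4.08
ee_pos: [0.5881, -0.1081, 0.1691]
eef_rot: [-0.004, 1.132, 0.103]
force: [1.5, 0.7, 3.1]
grip_width: 0.0008
```

Emit:
jog_arm(rows=[0.0015, 0, -0.002, 0, 0, 0, 1, 0.0015, 0, -0.002, 0, 0, 0, 1, 0.0015, 0, -0.002, 0, 0, 0, 1, 0, 0, 0, 0, 0, 0, 1])

```text
time_s: 4.42
ee_pos: [0.5925, -0.1081, 0.1631]
eef_rot: [-0.004, 1.132, 0.103]
force: [-0.6, 1.4, 5.9]
grip_width: 0.0005
```

Run:
```python
from h import *
shot('side','s3'); shot('wrist','w3'); o=ctrl.get_obs(); print(o['ee_pos'],o['force'],todo(.44))
z=load('s3'); a=cv2.resize(z['p'][150:260,250:380,::-1],None,fx=5,fy=5,interpolation=cv2.INTER_CUBIC); cv2.imwrite('pics/s3z.png',a)
p=z['p'].astype(int)
def tilt(z):
    yy,xx=np.mgrid[165:235,268:322]; yy=yy.ravel();xx=xx.ravel(); p=z['p'].astype(int)[yy,xx]; g=(p.min(1)>140)&(z['d'][yy,xx]>0); P=pts(z,np.c_[xx,yy][g]); rng=np.random.default_rng(0); best=0
    for _ in range(300):
        a=P[rng.choice(len(P),3,False)]; w=np.cross(a[1]-a[0],a[2]-a[0]); w/=np.linalg.norm(w)+1e-12; k=abs((P-a[0])@w)<.004
        if k.sum()>best: best=k.sum();K=k
    Q=P[K]; c=Q.mean(0); w=np.linalg.svd(Q-c,full_matrices=False)[2][2]; return best,len(P),np.arccos(abs(w[2]))
print(tilt(load('side0')),tilt(load('s2')),tilt(z))
```

```text
[ 0.59243829 -0.10809062  0.16321715] [-0.03996438  1.52191353  4.69836352] [ 0.10038758 -0.06781202 -0.12325612]
(np.int64(2567), 3048, np.float64(0.5771045764486885)) (np.int64(2325), 2873, np.float64(0.5792826775116491)) (np.int64(2300), 2931, np.float64(0.5773039525108922))
```

View pics/s3z.png

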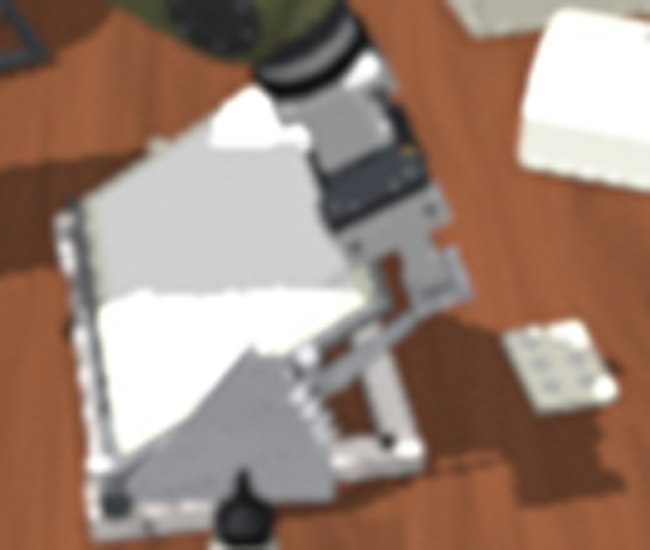

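View pics/w3.png

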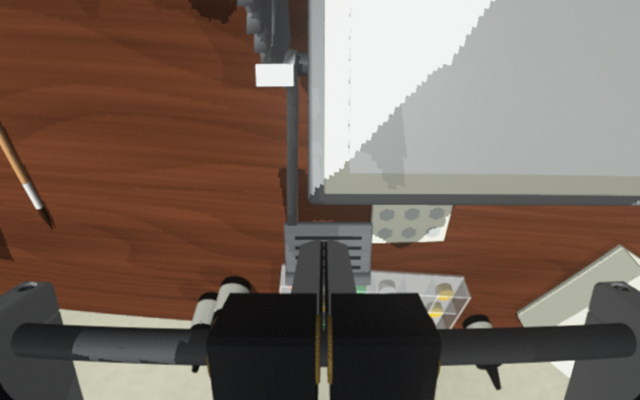

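The side zoom shows the lever pressed, with the fingers on the paddle at about (435,290). Panel tilt is unchanged at 0.577. Now I push along the arc.

Emit:
jog_arm(rows=[0.001, 0, -0.002, 0, 0, 0, 1, 0.0015, 0, -0.002, 0, 0.3, 0, 1, 0.0015, 0, -0.003, 0, 0.5, 0, 1, 0.0015, 0, -0.003, 0, 0.6, 0, 1, 0.0015, 0, -0.003, -0.1, 0.6, 0, 1])

```text
time_s: 4.93
ee_pos: [0.5995, -0.1078, 0.1505]
eef_rot: [0.002, 1.167, 0.108]
force: [-1.3, 3.1, 7.5]
grip_width: 0.0004
```

Emit:
jog_arm(rows=[0.0015, 0, -0.003, -0.1, 0.6, 0, 1, 0.0015, 0, -0.003, 0, 0.6, 0, 1, 0.0015, 0, -0.003, -0.1, 0.6, 0, 1, 0.0015, 0, -0.003, 0, 0.6, 0, 1, 0.0015, 0, -0.003, -0.1, 0.6, 0, 1])

```text
time_s: 5.35
ee_pos: [0.6069, -0.1077, 0.1353]
eef_rot: [0.004, 1.22, 0.11]
force: [-2.0, 4.4, 6.7]
grip_width: 0.0001
```

Emit:
jog_arm(rows=[0.0015, 0.0005, -0.003, 0, 0.6, 0, 1, 0.0015, 0.0005, -0.003, -0.1, 0.6, 0, 1, 0.0015, 0.0005, -0.003, 0, 0.6, 0, 1, 0.0013, 0.0005, -0.003, -0.1, 0.6, 0, 1, 0.0013, 0.0003, -0.003, 0, 0.6, 0, 1, 0.0013, 0.0003, -0.003, -0.1, 0.6, 0, 1])

```text
time_s: 5.85
ee_pos: [0.6148, -0.1061, 0.1169]
eef_rot: [0.006, 1.285, 0.111]
force: [-4.5, -3.1, 6.0]
grip_width: 0.0004
```

Run:
```python
from h import *
shot('side','s4'); o=ctrl.get_obs(); print(o['ee_pos'],o['force'])
for ph in (.44,.3): print(todo(ph))
z=load('s4'); a=cv2.resize(z['p'][150:260,250:380,::-1],None,fx=5,fy=5,interpolation=cv2.INTER_CUBIC); cv2.imwrite('pics/s4z.png',a)
```

```text
[ 0.61494815 -0.10599677  0.11637178] [-3.14755702 -2.35538757  4.09617776]
[ 0.83743653 -8.82365269 -0.11304562]
[-0.002859   -0.84637861 -0.10685124]
```

View pics/s4z.png

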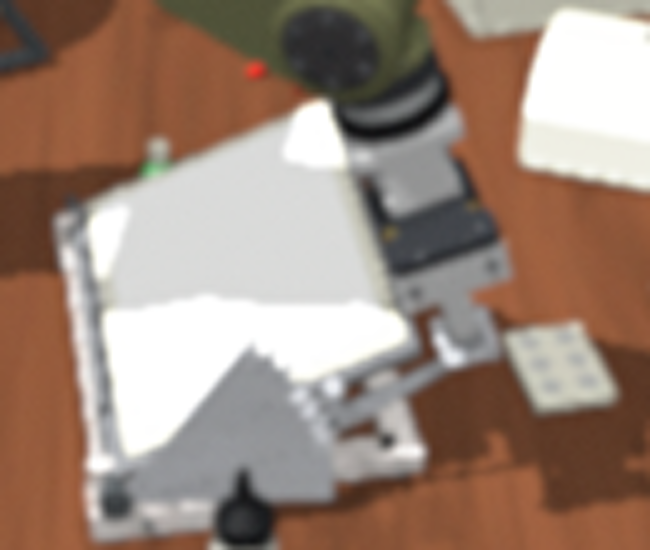

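Emit:
jog_arm(rows=[0.001, 0.0001, -0.003, 0, 0.6, 0, 1, 0.001, 0.0001, -0.003, -0.1, 0.6, 0, 1, 0.001, 0.0001, -0.003, 0, 0.6, 0, 1, 0.001, 0.0001, -0.003, -0.1, 0.6, 0, 1, 0.0009, 0, -0.003, 0, 0.6, 0, 1, 0.0009, 0, -0.003, -0.1, 0.6, 0, 1, 0.0009, 0, -0.003, 0, 0.6, 0, 1, 0.0008, 0, -0.003, -0.1, 0.6, 0, 1])

```text
time_s: 6.57
ee_pos: [0.6222, -0.1054, 0.0929]
eef_rot: [0.021, 1.369, 0.126]
force: [-5.4, -0.2, 6.4]
grip_width: 0.0005
```

Emit:
jog_arm(rows=[0.0008, 0, -0.003, 0, 0.6, 0, 1, 0.0007, 0, -0.003, -0.1, 0.6, 0, 1, 0.0007, 0, -0.003, 0, 0.6, 0, 1, 0.0006, 0, -0.003, -0.1, 0.6, 0, 1, 0.0006, 0, -0.003, 0, 0.6, 0, 1, 0.0005, 0, -0.003, -0.1, 0.6, 0, 1, 0.0005, 0, -0.003, 0, 0.6, 0, 1])

```text
time_s: 7.15
ee_pos: [0.6266, -0.1051, 0.0719]
eef_rot: [0.054, 1.442, 0.159]
force: [-4.8, 0.9, 6.4]
grip_width: 0.0006
```

Emit:
jog_arm(rows=[0.0003, 0, -0.003, 0, 0.5, 0, 1, 0.0003, 0, -0.003, -0.1, 0.5, 0, 1, 0.0003, 0, -0.003, 0, 0.5, 0, 1, 0.0003, 0, -0.003, -0.1, 0.5, 0, 1, 0.0002, 0, -0.003, 0, 0.5, 0, 1, 0.0002, 0, -0.003, 0, 0.5, 0, 1, 0.0001, 0, -0.003, 0, 0.5, 0, 1, 0, 0, -0.003, 0, 0.5, 0, 1])

```text
time_s: 7.82
ee_pos: [0.6289, -0.1049, 0.0483]
eef_rot: [0.175, 1.509, 0.28]
force: [-1.0, 2.3, 8.1]
grip_width: 0.0007
```

Emit:
jog_arm(rows=[0, 0, -0.003, 0, 0.5, 0, 1, 0, 0, -0.003, 0, 0.5, 0, 1, 0, 0, -0.003, 0, 0.5, 0, 1, 0, 0, -0.0025, 0, 0.5, 0, 1, 0, 0, -0.0025, 0, 0.5, 0, 1])

```text
time_s: 8.23
ee_pos: [0.6292, -0.1049, 0.0345]
eef_rot: [0.698, 1.547, 0.802]
force: [0.5, 2.0, 6.0]
grip_width: 0.0004
```

Nearly flat, so I go slower and watch for the force to rise at the stop.

Emit:
jog_arm(rows=[0, 0, -0.0015, 0, 0, 0, 1, 0, 0, -0.0015, 0, 0, 0, 1, 0, 0, -0.0015, 0, 0, 0, 1, 0, 0, -0.0015, 0, 0, 0, 1])

```text
time_s: 8.57
ee_pos: [0.6291, -0.1049, 0.0285]
eef_rot: [0.692, 1.547, 0.796]
force: [0.7, 2.2, 6.5]
grip_width: 0.0001
```

Emit:
jog_arm(rows=[0, 0, -0.001, 0, 0, 0, 1, 0, 0, -0.001, 0, 0, 0, 1, 0, 0, -0.001, 0, 0, 0, 1])

```text
time_s: 8.82
ee_pos: [0.6291, -0.1049, 0.0255]
eef_rot: [0.694, 1.547, 0.798]
force: [0.2, 1.3, 6.8]
grip_width: 0.0005
```

Emit:
jog_arm(rows=[0, 0, -0.001, 0, 0, 0, 1, 0, 0, -0.001, 0, 0, 0, 1])

```text
time_s: 8.98
ee_pos: [0.6292, -0.1049, 0.0239]
eef_rot: [0.68, 1.547, 0.785]
force: [-1.8, 2.8, 14.5]
grip_width: 0.0005
```

Emit:
jog_arm(rows=[0, 0, -0.001, 0, 0, 0, 1, 0, 0, -0.001, 0, 0, 0, 1])

```text
time_s: 9.15
ee_pos: [0.6295, -0.105, 0.0229]
eef_rot: [0.658, 1.547, 0.762]
force: [-5.8, 3.3, 22.9]
grip_width: 0.0002
```

Run:
```python
from h import *
shot('side','s5'); o=ctrl.get_obs(); print(o['ee_pos'],o['force'])
z=load('s5'); a=cv2.resize(z['p'][150:260,250:380,::-1],None,fx=5,fy=5,interpolation=cv2.INTER_CUBIC); cv2.imwrite('pics/s5z.png',a)
for uv in [(290,200),(300,190),(300,215),(280,200),(280,225)]: print(uv,z['p'][uv[1],uv[0]],np.round(pts(z,[uv])[0],4))
```

```text
[ 0.62943799 -0.10498778  0.02291952] [-5.83664878  3.45046269 21.9960563 ]
(290, 200) [255 255 255] [0.4433 0.1028 0.046 ]
(300, 190) [223 223 218] [0.4841 0.1761 0.0411]
(300, 215) [225 225 224] [0.4767 0.0067 0.0453]
(280, 200) [255 255 255] [0.4057 0.1077 0.0444]
(280, 225) [255 255 255] [ 0.4049 -0.0428  0.0426]
```

View pics/s5z.png

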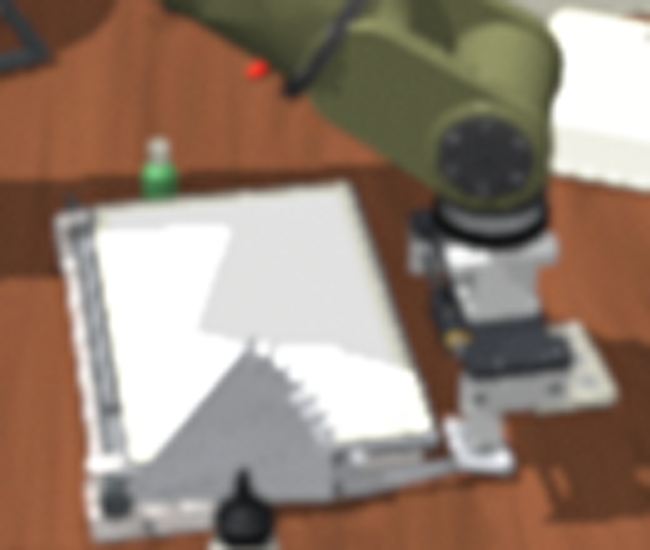

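The panel is flat: pad heights are 41–46 mm throughout, and the force rises at the stop. Releasing upward, gently at first.

Emit:
jog_arm(rows=[0, 0, 0.002, 0, 0, 0, 1, 0, 0, 0.003, 0, 0, 0, 1, 0, 0, 0.004, 0, 0, 0, 1, 0, 0, 0.004, 0, 0, 0, 1, 0, 0, 0.004, 0, 0, 0, 1, 0, 0, 0.005, 0, 0, 0, 1, 0, 0, 0.006, 0, 0, 0, 1, 0, 0, 0.008, 0, 0, 0, 1])

```text
time_s: 9.87
ee_pos: [0.6285, -0.1052, 0.0574]
eef_rot: [0.744, 1.548, 0.848]
force: [-0.2, 0.7, 0.6]
grip_width: 0.0003
```

Emit:
jog_arm(rows=[0, 0, 0.015, 0, 0, 0, 1, 0, 0, 0.025, 0, 0, 0, 1, 0, 0, 0.03, 0, 0, 0, 1, 0, 0, 0.035, 0, 0, 0, 1, 0, 0, 0.035, 0, 0, 0, 1, -0.01, 0, 0.035, 0, 0, 0, 1, -0.01, 0, 0.03, 0, 0, 0, 1, 0, 0, 0, 0, 0, 0, 1])

```text
time_s: 10.53
ee_pos: [0.6092, -0.1055, 0.2701]
eef_rot: [0.402, 1.542, 0.506]
force: [0.1, 0.5, 0.9]
grip_width: 0.0004
```

Run:
```python
from h import *
shot('side','s6'); shot('wrist','w6'); shot('top','t6'); o=ctrl.get_obs(); print(o['ee_pos'],o['force'],o['time_s'])
z=load('s6'); a=cv2.resize(z['p'][150:280,250:400,::-1],None,fx=4.5,fy=4.5,interpolation=cv2.INTER_CUBIC); cv2.imwrite('pics/s6z.png',a)
uv=[(u,v) for u in range(272,326,3) for v in range(192,236,3)]
P=pts(z,uv); k=(P[:,2]>.035)&(P[:,2]<.06); P=P[k]; A=np.c_[P[:,:2],np.ones(len(P))]; print(len(P),'slopes',np.linalg.lstsq(A,P[:,2],rcond=None)[0],P[:,2].mean())
```

```text
[ 0.60860521 -0.10513652  0.26202605] [-0.25895625  0.03291718 -1.70992277] 10.6833
232 slopes [ 0.00141664 -0.0031342   0.04243309] 0.04297300328239164
```

View pics/s6z.png

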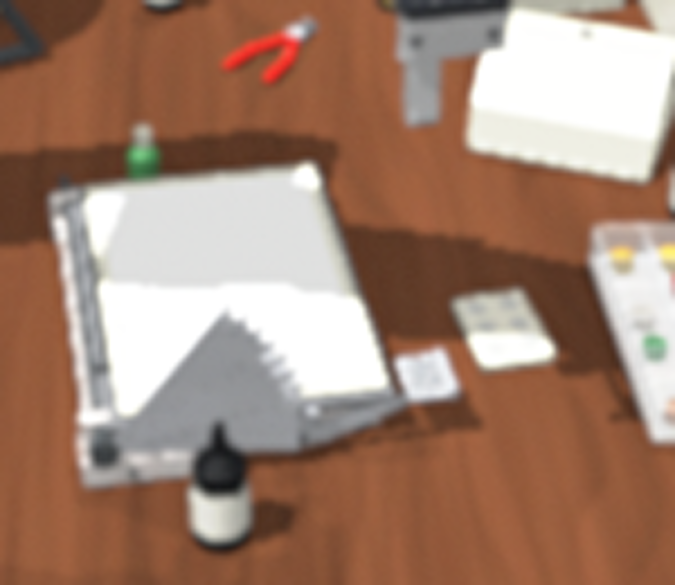

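View pics/w6.png

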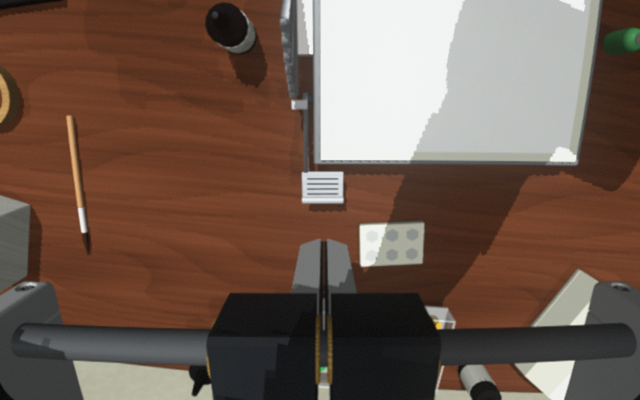

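View pics/t6.png

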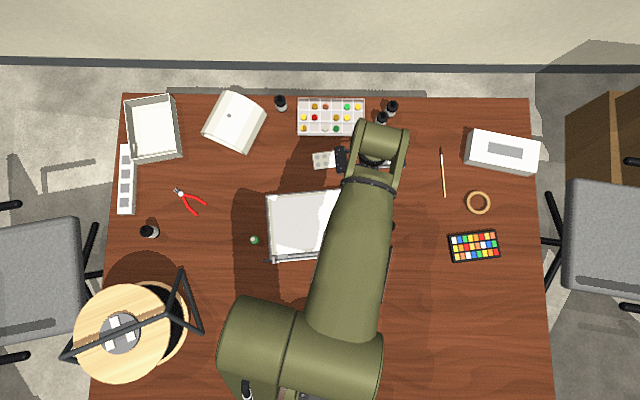

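Panel flat, and everything in view is where it was. A last check of the paddle height, then hand in.

Run:
```python
from h import *
z=load('w6'); print(pts(z,[(323,187),(310,180),(337,193)])); z=load('s6'); print(pts(z,[(250+427/4.5,150+375/4.5)]), pad(0,0,0))
print(ctrl.get_obs()['joint_vel'].round(3)); print(ctrl.hand_in())
```

```text
[[ 0.62214639 -0.1023705   0.04593135]
 [ 0.61572412 -0.11811522  0.04463333]
 [ 0.62767831 -0.08539638  0.04567845]]
[[ 0.62415063 -0.10539259  0.04367043]] [ 0.62624272 -0.10365163  0.046     ]
[-0.     0.029  0.016 -0.    -0.003 -0.001]
the job is handed in; nothing more can be done
None
```

The panel now lies flat on its base, and the lever sprang back up when I let go. I handed the job in at about 10.7 s.

I pressed the paddle to its stop with the shut fingertips. Keeping it pressed, I pushed the panel down along its arc from 0.58 rad at a steady pace, with the force at about 6–10 N. At the flat stop it rose to about 24 N when I pressed against it to confirm. Then I lifted straight off.

Last checks:
- **Panel:** the slope measured across the pad is about 0.00 rad, with a mean height of 43 mm.
- **Lever:** the wrist camera puts the paddle at about 45–46 mm (46 expected with the lever up). The side camera read 43.7 mm, slightly outside the 2 mm calibration.
- **Arm:** clear of everything, with no contact force. The force reading of up to 1.7 N was in free air, about the usual noise.
- **Other objects:** in the pictures, the bottle by the quadrant, ink bottle, mould, cutters, brush, tape and pigment case look unmoved. I judged this by eye and did not measure their positions.

No check failed.

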